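Find and mark the tight spot of a rubbing turntable

ROBOT

A 6-joint arm with a two-finger parallel gripper is mounted at the origin on a cart in front of the work surface, level with it; the furniture and walls round the work are solid. World frame = base frame: x ahead of the robot, y to its left, z up, the work surface at z = 0. Lengths are in m, angles in rad, forces in N, time in s.
With the tool pointing down it reaches from about 0.25 to 0.775 m from the base axis. Payload 4 kg.
Tool frame: the origin (TCP) lies on the centre line of the jaws, within the pads' length; the fingertips stand 25 mm ahead of it and the grasp point (between the pads) lies 6 mm ahead of it; z points along the fingers, y is the line along which they close (so a half turn about z gives the same grasp; the last joint's range is limited). The gripper opens to 94 mm and grips with 3 to 60 N. Pads are 16 mm wide; open, the fingers measure 119 mm over their backs; the gripper's body (75 mm by 177 mm) begins 78 mm behind the grasp point.
Start: joints at [1.037, 0.087, 1.371, -0, 1.684, -0.103], TCP at [0.23, 0.5, 0.231] pointing down, gripper open.
Joint ranges: [-3.1, 3.1], [-0.76, 2.03], [0.27, 2.55], [-1.08, 4.22], [0.17, 2.65], [-2.57, 2.57]. Speed limits (rad/s): [2.79, 2.79, 3.14, 3.14, 3.14, 3.14].

INTERFACE

Orientations are given as a unit quaternion [w, x, y, z].
In Python, from station import bot gives the robot as it stands.
- The arm moves only by the shell command python3 -m jog 'ROWS' [OPENING] [FORCE]. ROWS is a JSON object of lists of equal length, an entry for each row: "slide": the shift along the tool's x, y, z in m, a list of three; "turn": the turn about the tool's z in degrees. In form: {"slide": [[tx, ty, tz], ...], "turn": [turn, ...]}. A call has 1 to 20 rows; each row shifts and turns the commanded pose from where the row before left it, along the tool's axes as they then stand; what a row does not reach is not made up. A row lasts 1/12 s, in which the tool goes at most 41.7 mm and 7.16 degrees, less where a joint would pass 70% of its speed; a pose out of reach is approached as far as the arm can. A call is refused whole if a number of a shift passes 0.0417 or a number of a turn 7.16, either way. A call with a gripper value outside its range is refused whole. OPENING is the gripper command: -1 is fully open, 1 is shut, values between are in proportion, set as the call begins (- or left out, the last holds). The fingers move at their own pace and stop on an object; FORCE is the grip in N (left out, the last holds). Time passes only in rows, so rows that do not move let the fingers close. It gives the time, the measured TCP pose, the force, the opening and the grip force at its end, in the units of the state.
- bot.read_state(): the state, without advancing time (a new reading comes with each control period).
- bot.capture(name): name is "scene" or "top" or "wrist"; returns a dict with "image" (420x560x3 uint8, red, green, blue), "vfov" (degrees; the focal length in pixels is half the picture's height over the tangent of half this angle, whatever the lens; pixels are square), "cx", "cy" (the principal point, pixels), "k1" (the pictures are not rectified: a ray, as slopes to the right and down, at radius r is drawn at 1 + k1 r^2 times it, then the intrinsics apply), "rvec" (rotation vector, rad) and "tvec" (3), from world to camera coordinates, as OpenCV has them; the wrist camera has in their place "T_tool_cam" (4x4, takes a point from camera to tool coordinates, whose origin is the TCP and whose axes are the flange's). Camera axes: x right, y down, z forward; pixel columns grow to the right and rows downward; lengths in m; the calibration is good to about 2 mm. A picture is of the moment at which its call begins: read the wrist's pose just before it. There is no depth.
- bot.sign_off(): hands the job in; it is judged then, once.
The state is a dict: "time_s": time; "qpos": joint angles; "dq": joint speeds; "joint_efforts": joint torques, N m; "position": TCP position; "tool_rot": TCP orientation; "force": force on the tool from outside, world axes, zero at the start; "wrist_torque": the same for the moment, N m; "grip_width": opening from 0.0 (shut) to 1.0 (fully open); "gripper_force": force on a finger pad.
Only numpy, scipy, OpenCV 4.12 (cv2) and the standard library are available. Lean on these libraries where they do the work, as an engineer would, in place of code of your own. Each camera call takes 0.05 s, during which the arm holds its last target. There are 200 camera calls.

TASK

The wooden serving turntable rubs at one hidden place in its turn. Turn it gently, with a light grip and by feel, until you find where it drags the most, and leave it standing right there; then stand the black-capped spice jar upright on the plate directly over the red pointer to mark the tight spot. Leave the other things where they are.

Things in the scene. Friction and masses are not known exactly. Their poses are not given: they have to be found in the camera images.
- stand: Fixed black round foot of the turntable, 230 mm across, 12 mm high. Origin on the turning axis at worktop height, z up; a red pointer tab sticks out from under the plate along the stand's own -x, to 174 mm from the axis. A sprung rubber shoe is hidden under the plate above the pointer, 105 mm from the axis; it gives a few mm with the drag, so the rub is felt some 0.04 rad late in the sense of turning.
- plate: Revolving plate of the turntable: wooden disc 280 mm across, its top 45 mm above the worktop. Origin on the turning axis at worktop height, z up; its own +x points through the finger knob. It turns endlessly both ways about the vertical axis with a small steady drag (about 1 N at the knob) and stays where it is left.
- hub (a point): Centre of the plate's top, on the turning axis. Hidden on the plate's underside, anywhere at least 1.2 rad round from the knob, is one worn high spot. When it is over the shoe (at the pointer) the drag at the knob peaks at some 5 to 8 N, rising and falling smoothly within about 0.25 rad either side of the middle. It does not rub at the start.
- knob_grip (a point): Grip point of the black upright finger knob on the plate, 18 mm in diameter, from 46 to 86 mm above the worktop; this point is on the knob's axis, 72 mm above the worktop and 75 mm from the turning axis. It spins freely on its pin, so the hand need not turn as it is carried round. Pinch it lightly, with under 25 N of grip.
- mark (a point): Point on the stand's -x line above the pointer, 105 mm from the turning axis, at the height of the plate's top (45 mm). It is fixed to the stand, does not turn with the plate; the spice jar's foot is to be centred here.
- jar_centre (a point): Centre (half-way up) of the small round spice jar with a black cap, 41 mm in diameter, 105 mm tall, 0.11 kg, standing loose on the worktop to the left of the turntable; z along its axis.
- mandarin_centre (a point): Centre of a mandarin, 58 mm wide, 47 mm high (bystander).
- jam_centre (a point): Centre (half-way up) of a red jam jar with a dark lid, 68 mm wide, 115 mm tall (bystander).
- lemon_centre (a point): Centre of a lemon, 74x51x53 mm (bystander).
- mug_centre (a point): Centre of the body of a tea mug, 92x127x95 mm (bystander).

How it is judged:
By the outcome, as a careful person would: the job done as asked, in the order asked, and still so for the second after the job is handed in, with the robot touching nothing.
It also fails if it takes over 72 s, if anything falls off the work surface, if the arm or the gripper's body presses on something with over 40 N, if the wrist force passes 120 N, or if a joint passes its speed limit or range.

## Working session

There is one attempt and no reset: what is moved stays moved. The work goes in short steps, Python scripts to look and compute and a shell command to move; the robot and the scene stay as the last step left them, time stands still between calls to the robot, and variables do not carry over. Pictures are saved under pics/ and viewed, at most 10 in all, crops included, and the job is handed in when it is done.

```bash
ls; mkdir -p pics
python3 - <<'E'
from station import bot
import cv2,pickle
s=bot.read_state(); print(s)
for n in("scene","top"):
    c=bot.capture(n); pickle.dump(c,open(f'{n}.pkl','wb'))
    cv2.imwrite(f'pics/{n}0.png',c['image'][:,:,::-1]); print({k:v for k,v in c.items() if k!='image'})
E
```

```text
pics
{'time_s': 0.0, 'qpos': array([ 1.03692559e+00,  8.79340686e-02,  1.37225423e+00, -1.78902311e-05,
        1.68362762e+00, -1.03102779e-01]), 'dq': array([-6.24356499e-05, -1.20298411e-03,  5.68521495e-04, -1.74579719e-03,
       -3.55127047e-04,  2.88103549e-03]), 'joint_efforts': array([ 2.25731023e-04, -3.40167761e+01, -3.02439773e+01,  7.18901306e-02,
        3.26647970e-02, -1.72162217e-04]), 'position': array([0.22941332, 0.49930951, 0.2293156 ]), 'tool_rot': array([-3.39642955e-04,  2.13723393e-01,  9.76893585e-01, -1.05851248e-03]), 'force': array([-0.15448354,  0.06624139,  0.48950959]), 'wrist_torque': array([-0.02740437, -0.04242486, -0.00858297]), 'gripper_force': 0.0, 'grip_width': 0.9996684757307741}
{'vfov': 48.79586065457422, 'cx': 277.69459644694814, 'cy': 215.01694800231402, 'k1': -0.08110366811938519, 'rvec': array([ 2.30720294, -0.57431774,  0.20567773]), 'tvec': array([-0.51137516,  0.22748814,  1.08544772])}
{'vfov': 43.999140340281535, 'cx': 275.4930456921215, 'cy': 212.48497251566053, 'k1': 0.01914072608428533, 'rvec': array([ 2.18647846, -2.16983664,  0.07372675]), 'tvec': array([-0.02083334,  0.56463529,  1.47364267])}
```

View pics/top0.png

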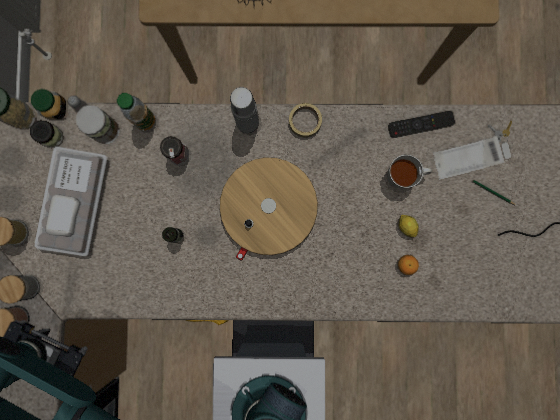

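View pics/scene0.png

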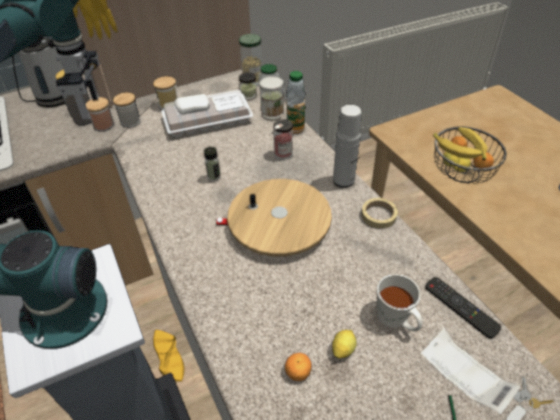

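Top view: plate about (269,206), knob (248,224), red pointer (242,254), spice jar (172,235), jam (175,150). The mug, lemon and mandarin are well to the right. Next I turn these into world positions.

```bash
cat > h.py <<'E'
import numpy as np,cv2,pickle
from scipy.spatial.transform import Rotation as R
def cam(c,s=None):
    if 'rvec' in c:
        Rm=cv2.Rodrigues(np.array(c['rvec']))[0]; return Rm.T,-Rm.T@np.array(c['tvec'])
    q=s['tool_rot']; Rt=R.from_quat([q[1],q[2],q[3],q[0]]).as_matrix(); T=np.array(c['T_tool_cam'])
    return Rt@T[:3,:3], Rt@T[:3,3]+s['position']
def onplane(c,uv,z,s=None):
    Rc,o=cam(c,s); f=210/np.tan(np.radians(c['vfov'])/2)
    uv=np.atleast_2d(np.array(uv,float)); d=(uv-[c['cx'],c['cy']])/f; p=d.copy()
    for _ in range(20): p=d/(1+c['k1']*(p**2).sum(1,keepdims=True))
    D=np.c_[p,np.ones(len(p))]@Rc.T
    return o+D*((z-o[2])/D[:,2])[:,None]
def project(c,P,s=None):
    Rc,o=cam(c,s); f=210/np.tan(np.radians(c['vfov'])/2)
    q=(np.atleast_2d(P)-o)@Rc; p=q[:,:2]/q[:,2:]
    return p*(1+c['k1']*(p**2).sum(1,keepdims=True))*f+[c['cx'],c['cy']]
def blobs(mask,box,amin=8):
    m=np.zeros(mask.shape,np.uint8); x0,y0,x1,y1=box; m[y0:y1,x0:x1]=mask[y0:y1,x0:x1]
    n,l,st,ce=cv2.connectedComponentsWithStats(m); 
    return sorted([(int(st[i,4]),ce[i].round(1).tolist(),st[i,:4].tolist(),l==i) for i in range(1,n) if st[i,4]>=amin],key=lambda t:-t[0])
E
python3 - <<'E'
from h import *
c=pickle.load(open('top.pkl','rb')); im=c['image']; hsv=cv2.cvtColor(im,cv2.COLOR_RGB2HSV)
wood=((hsv[...,0]>10)&(hsv[...,0]<25)&(hsv[...,1]>75)).astype(np.uint8)
b=blobs(wood,(200,140,340,270))[0]; ct=cv2.findContours(b[3].astype(np.uint8),0,1)[0]
h=cv2.convexHull(max(ct,key=len))[:,0]
P=onplane(c,h,.045)[:,:2]; print('plate',b[:3])
(x,y),r=cv2.minEnclosingCircle(P.astype(np.float32)); A=np.c_[2*P,np.ones(len(P))]; q=np.linalg.lstsq(A,(P**2).sum(1),rcond=None)[0]
print('circ',x,y,r,'lsq',q[:2],np.sqrt(q[2]+q[:2]@q[:2]))
red=((hsv[...,1]>150)&((hsv[...,0]<8)|(hsv[...,0]>172))&(hsv[...,2]>80))
for t in blobs(red,(220,235,270,270),4): print('red',t[:3],onplane(c,t[1],.02), onplane(c,np.argwhere(t[3])[:,::-1],.02)[:,:2].tolist()[-1])
blk=im.max(2)<60
for t in blobs(blk,(235,210,262,240),4): print('knob',t[:3],onplane(c,t[1],.08))
for t in blobs(blk,(150,215,195,255),4): print('jar',t[:3],onplane(c,t[1],.105))
c=pickle.load(open('scene.pkl','rb')); im=c['image']; blk=im.max(2)<60
for t in blobs(blk,(240,190,265,212),4): print('knob',t[:3],onplane(c,t[1],.066))
for t in blobs(blk,(195,140,225,190),4): print('jar',t[:3],onplane(c,t[1],.095))
print(onplane(c,[214,179],0))
E
```

```text
plate (7242, [268.3, 205.7], [220, 157, 98, 98])
circ 0.582753598690033 0.00444010179489851 0.13952496647834778 lsq [0.58268416 0.00436051] 0.1387294582604518
red (41, [241.4, 252.2], [236, 248, 10, 11]) [[0.45011653 0.08022133 0.02      ]] [0.4334986714804074, 0.08973546555405776]
red (4, [241.0, 258.5], [240, 258, 3, 2]) [[0.43214128 0.0811292  0.02      ]] [0.43071688908043726, 0.08111030498463996]
knob (37, [248.1, 223.0], [245, 220, 7, 7]) [[0.53063486 0.0583346  0.08      ]]
jar (283, [172.8, 235.1], [162, 227, 22, 17]) [[0.49491025 0.26041533 0.105     ]]
knob (44, [252.5, 200.5], [251, 195, 4, 12]) [[0.53294591 0.05967906 0.066     ]]
jar (115, [210.0, 153.5], [205, 148, 12, 12]) [[0.49719126 0.26937284 0.095     ]]
jar (65, [215.6, 170.5], [213, 164, 6, 14]) [[0.4827466  0.19018354 0.095     ]]
[[0.49617681 0.26560493 0.        ]]
```

```bash
python3 -m jog '{"slide":[[0,0,0],[0,0,0],[0,0,0],[0,0,0]],"turn":[-6.2,-6.2,-6.2,-6.1]}' -1 15
python3 -m jog '{"slide":[[-0.010,-0.014,0.001],[-0.019,-0.0275,0.002],[-0.019,-0.0275,0.002],[-0.019,-0.0275,0.002],[-0.019,-0.0275,0.002],[-0.019,-0.0275,0.002],[-0.019,-0.0275,0.002],[-0.019,-0.0275,0.002],[-0.019,-0.0275,0.002],[-0.019,-0.0275,0.002],[-0.019,-0.0275,0.002],[-0.019,-0.0275,0.002],[-0.019,-0.0275,0.002],[-0.019,-0.0275,0.002],[-0.019,-0.0275,0.002],[-0.019,-0.0275,0.001],[-0.010,-0.014,0],[0,0,0],[0,0,0]],"turn":[0,0,0,0,0,0,0,0,0,0,0,0,0,0,0,0,0,0,0]}'
python3 - <<'E'
from h import *
from station import bot
s=bot.read_state(); c=bot.capture('wrist'); pickle.dump((c,s),open('w1.pkl','wb')); cv2.imwrite('pics/w1.png',c['image'][:,:,::-1])
print(s['position'],s['tool_rot'],s['force'],c['T_tool_cam'],c['vfov'])
E
```

```text
time_s: 0.43
position: [0.2295, 0.4995, 0.2298]
tool_rot: [-0.0, -0.003, 1.0, -0.001]
force: [1.3, 0.1, 0.1]
grip_width: 1.001
gripper_force: 0.0
time_s: 2.02
position: [0.5346, 0.0588, 0.1996]
tool_rot: [-0.001, 0.001, 1.0, 0.0]
force: [0.1, -0.3, 0.5]
grip_width: 0.999
gripper_force: 0.0
[0.53464912 0.05883429 0.19963265] [-9.79145181e-04  8.03598491e-04  9.99999141e-01  3.37898503e-04] [ 0.07444936 -0.26755751  0.47965783] [[-4.82779646e-05 -9.72874111e-01 -2.31335171e-01  6.69790415e-02]
 [ 9.99999666e-01  1.41727879e-04 -8.04725592e-04  8.37714086e-04]
 [ 8.15683338e-04 -2.31335133e-01  9.72873780e-01 -1.54213461e-01]
 [ 0.00000000e+00  0.00000000e+00  0.00000000e+00  1.00000000e+00]] 68.04541540593705
```

View pics/w1.png

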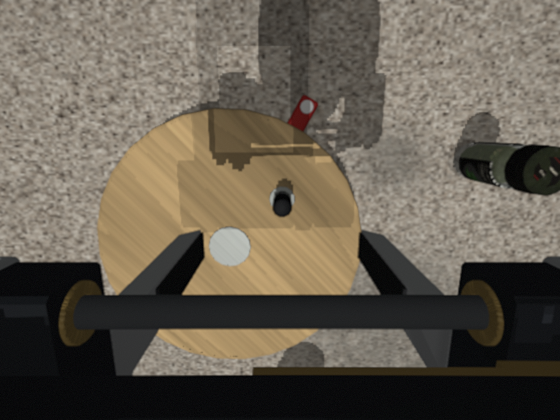

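Wrist view: knob top about (282,206), hub disc (230,246), red pointer (303,112) with a white dot, jar cap (535,170). I'll measure all of these.

Run:
```python
from h import *
c,s=pickle.load(open('w1.pkl','rb')); im=c['image']; hsv=cv2.cvtColor(im,cv2.COLOR_RGB2HSV)
b=blobs((hsv[...,1]<40)&(hsv[...,2]>120),(200,220,260,272))[0]; H=onplane(c,b[1],.045,s)[0]; print('hub',b[:3],H)
red=((hsv[...,1]>130)&((hsv[...,0]<8)|(hsv[...,0]>172))&(hsv[...,2]>60))
b=blobs(red,(270,80,340,150))[0]; h=cv2.convexHull(np.argwhere(b[3])[:,::-1].astype(np.int32)[:,None]); print('red',b[:3],cv2.minAreaRect(h))
m=np.zeros(red.shape,np.uint8); cv2.drawContours(m,[h],-1,1,-1)
for z in(.012,.03):
  p=onplane(c,np.argwhere(m)[:,::-1],z,s)[:,:2]; p0=p.mean(0); d=p0-H[:2]; print(z,p0,np.hypot(*d),np.degrees(np.arctan2(d[1],d[0])),'rmax',np.hypot(*(p-H[:2]).T).max())
blk=im.max(2)<40
for t in blobs(blk,(265,175,300,222),20): 
  x,y,w,hh=t[2]; print('knob',t[:3]); 
  K=onplane(c,[x+w/2,y+hh-w/2],.086,s)[0]; d=K-H; print(K,np.hypot(d[0],d[1]),np.degrees(np.arctan2(d[1],d[0])))
for t in blobs(im.max(2)<50,(440,120,560,220),200): print('jar',t[:3],onplane(c,t[1],.105,s))
wood=((hsv[...,0]>10)&(hsv[...,0]<25)&(hsv[...,1]>75)).astype(np.uint8)
b=blobs(wood,(90,90,370,370))[0]; h=cv2.convexHull(np.argwhere(b[3])[:,::-1].astype(np.int32)[:,None])[:,0]
P=onplane(c,h[h[:,1]<240],.045,s)[:,:2]; q=np.linalg.lstsq(np.c_[2*P,np.ones(len(P))],(P**2).sum(1),rcond=None)[0]; print('plate',q[:2],np.sqrt(q[2]+q[:2]@q[:2]))
```

```text
hub (1251, [229.3, 245.9], [209, 227, 42, 39]) [0.5839029  0.00530406 0.045     ]
red (408, [301.1, 115.2], [288, 95, 30, 36]) ((302.7154235839844, 112.62306213378906), (17.98503303527832, 32.621131896972656), 29.744882583618164)
0.012 [0.44761172 0.08269315] 0.15673020110635016 150.41115030823002 rmax 0.17354134119747355
0.03 [0.44868347 0.0814816 ] 0.15520087493878215 150.604728511847 rmax 0.17111401015027944
knob (341, [281.9, 203.7], [274, 192, 17, 24])
[0.53256283 0.06106866 0.086     ] 0.07579903191903466 132.63444353551952
jar (2264, [533.3, 169.3], [504, 145, 56, 50]) [[0.49706252 0.26034061 0.105     ]]
jar (904, [476.3, 164.3], [459, 145, 39, 40]) [[0.49294601 0.21484973 0.105     ]]
plate [0.58290188 0.00603292] 0.13775596020940653
```

```bash
python3 -m jog '{"slide":[[0.001,0.001,0.02],[0.001,0,0.03],[0,0,0.03],[0,0,0.025],[0,0,0.0166],[0,0,0],[0,0,0]],"turn":[0,0,0,0,0,0,0]}' -1 15
python3 -m jog '{"slide":[[0,0,0],[0,0,0],[0,0,0],[0,0,0],[0,0,0],[0,0,0],[0,0,0],[0,0,0],[0,0,0],[0,0,0]],"turn":[0,0,0,0,0,0,0,0,0,0]}' 1 15
python3 - <<'E'
import numpy as np
th=np.radians(132.7); 
for st,n in((.2,3),(.1,42)):
  for i in range(n):
    a,b=th,th-st; d=75*np.array([np.cos(b)-np.cos(a),np.sin(b)-np.sin(a)])/5
    print(round(np.degrees(b),1),f'[{-d[0]/1000:.4f},{d[1]/1000:.4f},0]',end=' ; '); th=b
E
```

```text
time_s: 2.65
position: [0.5316, 0.0616, 0.0783]
tool_rot: [-0.001, -0.001, 1.0, 0.0]
force: [-0.1, -0.2, -0.4]
grip_width: 0.998
gripper_force: 0.0
time_s: 3.48
position: [0.5328, 0.0603, 0.0788]
tool_rot: [-0.0, -0.0, 1.0, 0.0]
force: [-0.0, 0.1, 0.1]
grip_width: 0.325
gripper_force: 0.0
121.2 [-0.0024,0.0018,0] ; 109.8 [-0.0027,0.0013,0] ; 98.3 [-0.0029,0.0007,0] ; 92.6 [-0.0015,0.0001,0] ; 86.9 [-0.0015,-0.0000,0] ; 81.1 [-0.0015,-0.0002,0] ; 75.4 [-0.0015,-0.0003,0] ; 69.7 [-0.0014,-0.0004,0] ; 63.9 [-0.0014,-0.0006,0] ; 58.2 [-0.0013,-0.0007,0] ; 52.5 [-0.0012,-0.0009,0] ; 46.8 [-0.0011,-0.0010,0] ; 41.0 [-0.0010,-0.0011,0] ; 35.3 [-0.0009,-0.0012,0] ; 29.6 [-0.0008,-0.0013,0] ; 23.8 [-0.0007,-0.0013,0] ; 18.1 [-0.0005,-0.0014,0] ; 12.4 [-0.0004,-0.0014,0] ; 6.6 [-0.0002,-0.0015,0] ; 0.9 [-0.0001,-0.0015,0] ; -4.8 [0.0001,-0.0015,0] ; -10.5 [0.0002,-0.0015,0] ; -16.3 [0.0003,-0.0015,0] ; -22.0 [0.0005,-0.0014,0] ; -27.7 [0.0006,-0.0014,0] ; -33.5 [0.0008,-0.0013,0] ; -39.2 [0.0009,-0.0012,0] ; -44.9 [0.0010,-0.0011,0] ; -50.6 [0.0011,-0.0010,0] ; -56.4 [0.0012,-0.0009,0] ; -62.1 [0.0013,-0.0008,0] ; -67.8 [0.0014,-0.0006,0] ; -73.6 [0.0014,-0.0005,0] ; -79.3 [0.0015,-0.0004,0] ; -85.0 [0.0015,-0.0002,0] ; -90.8 [0.0015,-0.0001,0] ; -96.5 [0.0015,0.0001,0] ; -102.2 [0.0015,0.0002,0] ; -107.9 [0.0014,0.0004,0] ; -113.7 [0.0014,0.0005,0] ; -119.4 [0.0013,0.0007,0] ; -125.1 [0.0013,0.0008,0] ; -130.9 [0.0012,0.0009,0] ; -136.6 [0.0011,0.0010,0] ; -142.3 [0.0010,0.0011,0] ;
```

```bash
python3 -m jog '{"slide":[[0,0,0],[0,0,0],[0,0,0],[0,0,0]],"turn":[0,0,0,0]}' 1 15
python3 -m jog '{"slide":[[-0.0012,0.0009,0],[-0.0024,0.0018,0],[-0.0024,0.0018,0],[-0.0024,0.0018,0],[-0.0024,0.0018,0],[-0.0012,0.0009,0]],"turn":[0,0,0,0,0,0]}'
python3 -m jog '{"slide":[[-0.0027,0.0013,0],[-0.0027,0.0013,0],[-0.0027,0.0013,0],[-0.0027,0.0013,0],[-0.0027,0.0013,0]],"turn":[0,0,0,0,0]}'
```

```text
time_s: 3.82
position: [0.5329, 0.0601, 0.0788]
tool_rot: [0.0, -0.0, 1.0, -0.0]
force: [0.8, -1.7, -0.6]
grip_width: 0.191
gripper_force: 15.0
time_s: 4.32
position: [0.5454, 0.0694, 0.0788]
tool_rot: [0.0, -0.0, 1.0, -0.0]
force: [-0.4, -1.3, -0.0]
grip_width: 0.188
gripper_force: 15.0
time_s: 4.73
position: [0.5587, 0.0756, 0.0788]
tool_rot: [0.0, -0.0, 1.0, -0.0]
force: [0.6, -3.5, 0.3]
grip_width: 0.188
gripper_force: 15.0
```

```bash
f(){ grep -E 'position|force: \['|tr '\n' ' ';echo; }
python3 -m jog '{"slide":[[-0.0029,0.0007,0],[-0.0029,0.0007,0],[-0.0029,0.0007,0],[-0.0029,0.0007,0],[-0.0029,0.0007,0]],"turn":[0,0,0,0,0]}'|f
python3 -m jog '{"slide":[[-0.0015,0.0001,0],[-0.0015,0.0001,0],[-0.0015,0.0001,0],[-0.0015,0.0001,0],[-0.0015,0.0001,0]],"turn":[0,0,0,0,0]}'|f
python3 -m jog '{"slide":[[-0.0015,0,0],[-0.0015,0,0],[-0.0015,0,0],[-0.0015,0,0],[-0.0015,0,0]],"turn":[0,0,0,0,0]}'|f
python3 -m jog '{"slide":[[-0.0015,-0.0002,0],[-0.0015,-0.0002,0],[-0.0015,-0.0002,0],[-0.0015,-0.0002,0],[-0.0015,-0.0002,0]],"turn":[0,0,0,0,0]}'|f
python3 -m jog '{"slide":[[-0.0015,-0.0003,0],[-0.0015,-0.0003,0],[-0.0015,-0.0003,0],[-0.0015,-0.0003,0],[-0.0015,-0.0003,0]],"turn":[0,0,0,0,0]}'|f
python3 -m jog '{"slide":[[-0.0014,-0.0004,0],[-0.0014,-0.0004,0],[-0.0014,-0.0004,0],[-0.0014,-0.0004,0],[-0.0014,-0.0004,0]],"turn":[0,0,0,0,0]}'|f
python3 -m jog '{"slide":[[-0.0014,-0.0006,0],[-0.0014,-0.0006,0],[-0.0014,-0.0006,0],[-0.0014,-0.0006,0],[-0.0014,-0.0006,0]],"turn":[0,0,0,0,0]}'|f
python3 -m jog '{"slide":[[-0.0013,-0.0007,0],[-0.0013,-0.0007,0],[-0.0013,-0.0007,0],[-0.0013,-0.0007,0],[-0.0013,-0.0007,0]],"turn":[0,0,0,0,0]}'|f
python3 -m jog '{"slide":[[-0.0012,-0.0009,0],[-0.0012,-0.0009,0],[-0.0012,-0.0009,0],[-0.0012,-0.0009,0],[-0.0012,-0.0009,0]],"turn":[0,0,0,0,0]}'|f
```

```text
position: [0.5731, 0.0791, 0.0789] force: [-1.4, -3.7, 0.4] 
position: [0.5803, 0.0798, 0.0789] force: [-0.8, -3.7, 0.0] 
position: [0.5879, 0.0797, 0.0788] force: [-1.5, -3.7, 0.0] 
position: [0.5954, 0.0789, 0.0789] force: [-2.1, -3.7, -0.1] 
position: [0.6029, 0.0773, 0.0789] force: [-2.3, -4.0, -0.1] 
position: [0.6098, 0.0752, 0.0788] force: [-2.6, -3.4, 0.8] 
position: [0.6168, 0.0722, 0.0788] force: [-3.1, -4.5, 1.1] 
position: [0.6231, 0.0687, 0.0788] force: [-3.2, -4.2, 1.5] 
position: [0.6292, 0.0645, 0.0788] force: [-3.9, -3.3, 1.4]
```

```bash
f(){ grep -E 'position|force: \['|tr '\n' ' ';echo; }
python3 -m jog '{"slide":[[-0.0010,-0.0012,0],[-0.0010,-0.0012,0],[-0.0010,-0.0012,0],[-0.0010,-0.0012,0],[-0.0010,-0.0012,0]],"turn":[0,0,0,0,0]}'|f
python3 -m jog '{"slide":[[-0.0009,-0.0012,0],[-0.0009,-0.0012,0],[-0.0009,-0.0012,0],[-0.0009,-0.0012,0],[-0.0009,-0.0012,0]],"turn":[0,0,0,0,0]}'|f
python3 -m jog '{"slide":[[-0.0009,-0.0012,0],[-0.0009,-0.0012,0],[-0.0009,-0.0012,0],[-0.0009,-0.0012,0],[-0.0009,-0.0012,0]],"turn":[0,0,0,0,0]}'|f
python3 -m jog '{"slide":[[-0.0008,-0.0013,0],[-0.0008,-0.0013,0],[-0.0008,-0.0013,0],[-0.0008,-0.0013,0],[-0.0008,-0.0013,0]],"turn":[0,0,0,0,0]}'|f
python3 -m jog '{"slide":[[-0.0006,-0.0013,0],[-0.0006,-0.0013,0],[-0.0006,-0.0013,0],[-0.0006,-0.0013,0],[-0.0006,-0.0013,0]],"turn":[0,0,0,0,0]}'|f
python3 -m jog '{"slide":[[-0.0005,-0.0014,0],[-0.0005,-0.0014,0],[-0.0005,-0.0014,0],[-0.0005,-0.0014,0],[-0.0005,-0.0014,0]],"turn":[0,0,0,0,0]}'|f
python3 -m jog '{"slide":[[-0.0003,-0.0014,0],[-0.0003,-0.0014,0],[-0.0003,-0.0014,0],[-0.0003,-0.0014,0],[-0.0003,-0.0014,0]],"turn":[0,0,0,0,0]}'|f
python3 -m jog '{"slide":[[-0.0002,-0.0015,0],[-0.0002,-0.0015,0],[-0.0002,-0.0015,0],[-0.0002,-0.0015,0],[-0.0002,-0.0015,0]],"turn":[0,0,0,0,0]}'|f
python3 -m jog '{"slide":[[0,-0.0015,0],[0,-0.0015,0],[0,-0.0015,0],[0,-0.0015,0],[0,-0.0015,0]],"turn":[0,0,0,0,0]}'|f
python3 -m jog '{"slide":[[0.0001,-0.0015,0],[0.0001,-0.0015,0],[0.0001,-0.0015,0],[0.0001,-0.0015,0],[0.0001,-0.0015,0]],"turn":[0,0,0,0,0]}'|f
```

```text
position: [0.635, 0.0593, 0.0789] force: [-2.3, 1.0, -1.4] 
position: [0.6401, 0.0537, 0.0789] force: [4.2, 5.6, -3.9] 
position: [0.6449, 0.0476, 0.079] force: [4.6, 3.8, -3.6] 
position: [0.6491, 0.0409, 0.0789] force: [4.7, 3.5, -3.6] 
position: [0.6523, 0.0342, 0.0789] force: [6.1, 3.6, -3.7] 
position: [0.655, 0.0269, 0.0789] force: [5.9, 3.2, -4.3] 
position: [0.6567, 0.0201, 0.079] force: [6.0, 4.4, -4.8] 
position: [0.6577, 0.0139, 0.079] force: [6.4, 6.2, -3.7] 
position: [0.6582, 0.0074, 0.079] force: [8.3, 8.3, -4.8] 
position: [0.6581, -0.0001, 0.079] force: [9.1, 7.5, -6.2]
```

```bash
cat > log.txt <<'E'
.5454 .0694 -.4 -1.3
.5587 .0756 .6 -3.5
.5731 .0791 -1.4 -3.7
.5803 .0798 -.8 -3.7
.5879 .0797 -1.5 -3.7
.5954 .0789 -2.1 -3.7
.6029 .0773 -2.3 -4
.6098 .0752 -2.6 -3.4
.6168 .0722 -3.1 -4.5
.6231 .0687 -3.2 -4.2
.6292 .0645 -3.9 -3.3
.635 .0593 -2.3 1
.6401 .0537 4.2 5.6
.6449 .0476 4.6 3.8
.6491 .0409 4.7 3.5
.6523 .0342 6.1 3.6
.655 .0269 5.9 3.2
.6567 .0201 6 4.4
.6577 .0139 6.4 6.2
.6582 .0074 8.3 8.3
.6581 -.0001 9.1 7.5
E
cat > an.py <<'E'
import numpy as np,sys
L=np.loadtxt(sys.argv[1] if len(sys.argv)>1 else 'log.txt'); P,F=L[:,:2],L[:,2:]
q=np.linalg.lstsq(np.c_[2*P,np.ones(len(P))],(P**2).sum(1),rcond=None)[0]; print('axis',q[:2],'r',np.sqrt(q[2]+q[:2]@q[:2]))
C=q[:2]; d=P-C; r=np.hypot(*d.T); u=d/r[:,None]; t=np.c_[u[:,1],-u[:,0]]
for a,rr,fr,ft in zip(np.degrees(np.arctan2(d[:,1],d[:,0])),r,(F*u).sum(1),-(F*t).sum(1)): print(f'{a:.1f} r={rr*1000:.1f} rad={fr:.1f} drag={ft:.1f}')
E
python3 an.py; python3 -c "
from station import bot; s=bot.read_state(); print(s)"
```

```text
axis [0.58356802 0.00523909] r 0.07464035021446248
120.7 r=74.7 rad=-0.9 drag=1.0
109.5 r=74.6 rad=-3.5 drag=0.6
98.1 r=74.6 rad=-3.5 drag=1.9
92.5 r=74.6 rad=-3.7 drag=1.0
86.7 r=74.6 rad=-3.8 drag=1.3
80.9 r=74.6 rad=-4.0 drag=1.5
75.0 r=74.6 rad=-4.5 drag=1.2
69.4 r=74.7 rad=-4.1 drag=1.2
63.6 r=74.8 rad=-5.4 drag=0.8
58.1 r=74.8 rad=-5.3 drag=0.5
52.4 r=74.8 rad=-5.0 drag=1.1
46.4 r=74.6 rad=-0.9 drag=2.4
40.6 r=74.5 rad=6.8 drag=1.5
34.6 r=74.5 rad=5.9 drag=0.5
28.6 r=74.6 rad=5.8 drag=0.8
22.8 r=74.6 rad=7.0 drag=0.9
16.9 r=74.6 rad=6.6 drag=1.4
11.5 r=74.6 rad=6.8 drag=3.1
6.7 r=74.6 rad=7.1 drag=5.4
1.7 r=74.7 rad=8.5 drag=8.1
-4.1 r=74.7 rad=8.5 drag=8.1
{'time_s': 12.65, 'qpos': array([-0.08923372,  0.38864894,  1.30986884,  0.00616715,  1.43560131,
       -1.66266413]), 'dq': array([-0.02909002, -0.00289536,  0.00180444, -0.002299  ,  0.00054138,
       -0.02594209]), 'joint_efforts': array([-5.13312086e+00, -4.82236934e+01, -2.75576413e+01, -2.83641279e+00,
        2.70679101e+00,  2.94661860e-02]), 'position': array([ 6.58093459e-01, -5.65452497e-05,  7.89530681e-02]), 'tool_rot': array([ 3.99788170e-03, -9.12836554e-04,  9.99987929e-01,  2.70653539e-03]), 'force': array([ 9.05547733,  7.54638056, -6.23974905]), 'wrist_torque': array([ 1.47410974, -1.54297224,  0.04787537]), 'gripper_force': 14.99811440706253, 'grip_width': 0.18677979265182898}
```

```bash
f(){ grep -E 'position|force: \['|tr '\n' ' '|tr -d '[],:a-z'|awk '{print $1,$2,$4,$5}'|tee -a log2.txt; }
python3 -m jog '{"slide":[[-0.0003,-0.0013,0],[-0.0003,-0.0013,0],[-0.0003,-0.0013,0]],"turn":[0,0,0]}'|f
python3 -m jog '{"slide":[[0.0002,-0.0013,0],[0.0002,-0.0013,0],[0.0002,-0.0013,0]],"turn":[0,0,0]}'|f
python3 -m jog '{"slide":[[0.0003,-0.0013,0],[0.0003,-0.0013,0],[0.0003,-0.0013,0]],"turn":[0,0,0]}'|f
python3 -m jog '{"slide":[[0.0003,-0.0013,0],[0.0003,-0.0013,0],[0.0003,-0.0013,0]],"turn":[0,0,0]}'|f
python3 -m jog '{"slide":[[0.0004,-0.0012,0],[0.0004,-0.0012,0],[0.0004,-0.0012,0]],"turn":[0,0,0]}'|f
python3 -m jog '{"slide":[[0.0005,-0.0012,0],[0.0005,-0.0012,0],[0.0005,-0.0012,0]],"turn":[0,0,0]}'|f
python3 -m jog '{"slide":[[0.0005,-0.0012,0],[0.0005,-0.0012,0],[0.0005,-0.0012,0]],"turn":[0,0,0]}'|f
python3 -m jog '{"slide":[[0.0006,-0.0012,0],[0.0006,-0.0012,0],[0.0006,-0.0012,0]],"turn":[0,0,0]}'|f
cat log.txt log2.txt > l3.txt; python3 an.py l3.txt | tail -12
```

```text
0.6578 -0.0044 5.3 6.7
0.6571 -0.0092 4.4 4.9
0.6558 -0.0148 4.7 0.3
0.6543 -0.0197 5.6 -0.3
0.6529 -0.0234 4.7 -0.8
0.6513 -0.027 4.5 -0.2
0.6496 -0.0305 5.3 -1.1
0.6477 -0.034 5.2 -1.5
11.7 r=74.9 rad=6.8 drag=3.1
6.9 r=74.9 rad=7.1 drag=5.4
1.9 r=74.9 rad=8.6 drag=8.0
-3.8 r=74.9 rad=8.6 drag=8.1
-7.1 r=75.0 rad=4.4 drag=7.3
-10.8 r=75.1 rad=3.4 drag=5.6
-15.2 r=75.0 rad=4.5 drag=1.5
-19.1 r=75.1 rad=5.4 drag=1.5
-22.1 r=75.0 rad=4.7 drag=1.0
-25.1 r=75.0 rad=4.2 drag=1.7
-28.1 r=75.1 rad=5.2 drag=1.5
-31.1 r=75.2 rad=5.2 drag=1.4
```

```bash
f(){ grep -E 'position|force: \['|tr '\n' ' '|tr -d '[],:a-z'|awk '{print $1,$2,$4,$5}'|tee -a log4.txt; }
python3 -m jog '{"slide":[[-0.0018,0.0035,0],[-0.0018,0.0035,0],[-0.0018,0.0035,0],[-0.0018,0.0035,0]],"turn":[0,0,0,0]}'|f
python3 -m jog '{"slide":[[-0.0004,0.0012,0],[-0.0004,0.0012,0],[-0.0004,0.0012,0]],"turn":[0,0,0]}'|f
python3 -m jog '{"slide":[[-0.0003,0.0013,0],[-0.0003,0.0013,0],[-0.0003,0.0013,0]],"turn":[0,0,0]}'|f
python3 -m jog '{"slide":[[-0.0003,0.0013,0],[-0.0003,0.0013,0],[-0.0003,0.0013,0]],"turn":[0,0,0]}'|f
python3 -m jog '{"slide":[[-0.0002,0.0013,0],[-0.0002,0.0013,0],[-0.0002,0.0013,0]],"turn":[0,0,0]}'|f
python3 -m jog '{"slide":[[-0.0001,0.0013,0],[-0.0001,0.0013,0],[-0.0001,0.0013,0]],"turn":[0,0,0]}'|f
python3 -m jog '{"slide":[[-0.0001,0.0013,0],[-0.0001,0.0013,0]],"turn":[0,0]}'|f
python3 -m jog '{"slide":[[0,0.0013,0],[0,0.0013,0]],"turn":[0,0]}'|f
python3 -m jog '{"slide":[[0,0.0013,0],[0,0.0013,0]],"turn":[0,0]}'|f
python3 -m jog '{"slide":[[0.0001,0.0013,0],[0.0001,0.0013,0]],"turn":[0,0]}'|f
python3 -m jog '{"slide":[[0.0001,0.0013,0],[0.0001,0.0013,0]],"turn":[0,0]}'|f
python3 -m jog '{"slide":[[0.0001,0.0013,0],[0.0001,0.0013,0],[0.0001,0.0013,0]],"turn":[0,0,0]}'|f
python3 -m jog '{"slide":[[0.0002,0.0013,0],[0.0002,0.0013,0],[0.0002,0.0013,0]],"turn":[0,0,0]}'|f
python3 -m jog '{"slide":[[0.0003,0.0013,0],[0.0003,0.0013,0],[0.0003,0.0013,0]],"turn":[0,0,0]}'|f
python3 -m jog '{"slide":[[0.0003,0.0013,0],[0.0003,0.0013,0],[0.0003,0.0013,0]],"turn":[0,0,0]}'|f
python3 -m jog '{"slide":[[0.0004,0.0012,0],[0.0004,0.0012,0],[0.0004,0.0012,0]],"turn":[0,0,0]}'|f
python3 -m jog '{"slide":[[0.0005,0.0012,0],[0.0005,0.0012,0],[0.0005,0.0012,0]],"turn":[0,0,0]}'|f
cat log.txt log2.txt log4.txt> l3.txt; python3 an.py l3.txt >o; head -1 o; tail -17 o; python3 -c "
from station import bot; print(bot.read_state()['time_s'])"
```

```text
0.6543 -0.0199 2.8 -1.8
0.6557 -0.0156 2.9 -2.8
0.6566 -0.0122 2.6 -5.5
0.6573 -0.0089 2.5 -5.3
0.6578 -0.0056 1.9 -6.9
0.6582 -0.0023 2.6 -8.1
0.6584 0.0 2.3 -7.6
0.6585 0.0025 3.3 -9.1
0.6586 0.0051 3.1 -9.4
0.6584 0.0078 3.2 -8.3
0.6583 0.0108 2.9 -6.4
0.6578 0.0157 2.3 -4.1
0.6567 0.0214 0.9 -1.1
0.6557 0.0255 -2.1 -1.5
0.6548 0.0288 -3.1 -1.5
0.6536 0.0321 -4.6 -4.1
0.6522 0.0355 -4.9 -2.7
axis [0.58351127 0.00489005] r 0.07496570888871701
-19.3 r=75.0 rad=3.2 drag=-0.8
-15.8 r=75.0 rad=3.6 drag=-1.9
-13.2 r=75.1 rad=3.8 drag=-4.8
-10.6 r=75.1 rad=3.4 drag=-4.8
-8.0 r=75.0 rad=2.8 drag=-6.6
-5.5 r=75.0 rad=3.4 drag=-7.8
-3.7 r=75.0 rad=2.8 drag=-7.4
-1.8 r=75.0 rad=3.6 drag=-9.0
0.2 r=75.1 rad=3.1 drag=-9.4
2.2 r=74.9 rad=2.9 drag=-8.4
4.5 r=75.0 rad=2.4 drag=-6.6
8.3 r=75.1 rad=1.7 drag=-4.4
12.7 r=75.0 rad=0.6 drag=-1.3
15.9 r=75.1 rad=-2.4 drag=-0.9
18.5 r=75.2 rad=-3.4 drag=-0.4
21.2 r=75.2 rad=-5.8 drag=-2.2
24.0 r=75.2 rad=-5.6 drag=-0.5
18.5667
```

```bash
cat > fit.py <<'E'
import numpy as np
from scipy.optimize import curve_fit
C=np.array([.5835,.0049])
g=lambda a,m,A,b,w: b+A*np.where(abs(a-m)<w,.5*(1+np.cos(np.pi*(a-m)/w)),0)
def run(L,s,n):
    d=L[:,:2]-C; a=np.degrees(np.arctan2(d[:,1],d[:,0])); u=d/np.hypot(*d.T)[:,None]; D=-s*(L[:,2]*u[:,1]-L[:,3]*u[:,0])
    p,cv=curve_fit(g,a,D,[-1,7,1,14.3]); print(n,p.round(2),np.sqrt(np.diag(cv)).round(2),'res',np.std(D-g(a,*p)).round(2))
    p,cv=curve_fit(lambda a,m,A,b:g(a,m,A,b,14.3),a,D,[-1,7,1]); print(n,p.round(2),np.sqrt(np.diag(cv)).round(2))
l1,l2,l4=[np.loadtxt(f) for f in('log.txt','log2.txt','log4.txt')]
run(np.r_[l1[12:],l2],1,'cw'); run(l4,-1,'ccw')
try: run(np.loadtxt('log5.txt'),1,'cw2')
except OSError: pass
try: run(np.loadtxt('log6.txt'),-1,'ccw2')
except OSError: pass
E
python3 fit.py
```

```text
cw [-1.47  7.44  1.2  18.94] [0.38 0.35 0.16 0.95] res 0.42
cw [-1.86  7.89  1.57] [0.54 0.65 0.24]
ccw [-1.75  7.87  0.9  18.73] [0.43 0.44 0.34 1.26] res 0.62
ccw [-1.66  7.63  1.67] [0.55 0.64 0.35]
```

```bash
f(){ grep -E 'position|force: \['|tr '\n' ' '|tr -d '[],:a-z'|awk '{print $1,$2,$4,$5}' >> log5.txt; }
python3 -m jog '{"slide":[[-0.0008,-0.0029,0],[-0.0008,-0.0029,0],[-0.0008,-0.0029,0],[-0.0008,-0.0029,0]],"turn":[0,0,0,0]}'|f
python3 -m jog '{"slide":[[-0.0002,-0.0009,0],[-0.0002,-0.0009,0],[-0.0002,-0.0009,0]],"turn":[0,0,0]}'|f
python3 -m jog '{"slide":[[-0.0002,-0.0009,0],[-0.0002,-0.0009,0],[-0.0002,-0.0009,0]],"turn":[0,0,0]}'|f
python3 -m jog '{"slide":[[-0.0002,-0.0009,0],[-0.0001,-0.0009,0],[-0.0002,-0.0009,0]],"turn":[0,0,0]}'|f
python3 -m jog '{"slide":[[-0.0001,-0.0009,0],[-0.0001,-0.0009,0],[-0.0001,-0.0009,0]],"turn":[0,0,0]}'|f
python3 -m jog '{"slide":[[-0.0001,-0.0009,0],[-0.0001,-0.0009,0],[-0.0001,-0.0009,0]],"turn":[0,0,0]}'|f
python3 -m jog '{"slide":[[-0.0001,-0.0009,0],[-0.0001,-0.0009,0],[0,-0.0009,0]],"turn":[0,0,0]}'|f
python3 -m jog '{"slide":[[0,-0.0009,0],[0,-0.0009,0],[0,-0.0009,0]],"turn":[0,0,0]}'|f
python3 -m jog '{"slide":[[0,-0.0009,0],[0,-0.0009,0],[0,-0.0009,0]],"turn":[0,0,0]}'|f
python3 -m jog '{"slide":[[0,-0.0009,0],[0,-0.0009,0],[0,-0.0009,0]],"turn":[0,0,0]}'|f
python3 -m jog '{"slide":[[0.0001,-0.0009,0],[0,-0.0009,0],[0.0001,-0.0009,0]],"turn":[0,0,0]}'|f
python3 -m jog '{"slide":[[0.0001,-0.0009,0],[0.0001,-0.0009,0],[0.0001,-0.0009,0]],"turn":[0,0,0]}'|f
python3 -m jog '{"slide":[[0.0001,-0.0009,0],[0.0001,-0.0009,0],[0.0001,-0.0009,0]],"turn":[0,0,0]}'|f
python3 -m jog '{"slide":[[0.0002,-0.0009,0],[0.0001,-0.0009,0],[0.0002,-0.0009,0]],"turn":[0,0,0]}'|f
python3 -m jog '{"slide":[[0.0002,-0.0009,0],[0.0002,-0.0009,0],[0.0002,-0.0009,0]],"turn":[0,0,0]}'|f
python3 -m jog '{"slide":[[0.0002,-0.0009,0],[0.0002,-0.0009,0],[0.0002,-0.0009,0]],"turn":[0,0,0]}'|f
python3 -m jog '{"slide":[[0.0002,-0.0009,0],[0.0002,-0.0009,0],[0.0002,-0.0009,0]],"turn":[0,0,0]}'|f
python3 -m jog '{"slide":[[0.0003,-0.0009,0],[0.0003,-0.0009,0],[0.0003,-0.0009,0]],"turn":[0,0,0]}'|f
python3 fit.py;python3 an.py log5.txt; python3 -c "
from station import bot; print(bot.read_state()['time_s'])"
```

```text
cw [-1.47  7.44  1.2  18.94] [0.38 0.35 0.16 0.95] res 0.42
cw [-1.86  7.89  1.57] [0.54 0.65 0.24]
ccw [-1.75  7.87  0.9  18.73] [0.43 0.44 0.34 1.26] res 0.62
ccw [-1.66  7.63  1.67] [0.55 0.64 0.35]
cw2 [-2.18  8.95 -0.39 22.66] [0.32 1.25 1.34 2.97] res 0.55
cw2 [-1.72  6.9   2.3 ] [0.6  0.74 0.41]
axis [0.58280964 0.00472698] r 0.07586596277404117
15.1 r=75.9 rad=-3.9 drag=0.3
13.0 r=75.8 rad=-3.5 drag=1.2
11.2 r=75.8 rad=-3.7 drag=2.9
9.2 r=75.9 rad=-3.3 drag=4.3
7.6 r=75.8 rad=-3.1 drag=5.9
5.9 r=75.9 rad=-2.4 drag=6.3
4.2 r=75.9 rad=-2.9 drag=6.3
2.5 r=75.9 rad=-2.9 drag=7.8
0.7 r=75.9 rad=-2.8 drag=9.0
-1.2 r=75.8 rad=-3.7 drag=8.4
-3.2 r=75.9 rad=-2.8 drag=7.8
-5.4 r=75.8 rad=-3.4 drag=7.9
-7.6 r=75.9 rad=-3.9 drag=7.3
-10.1 r=75.9 rad=-3.6 drag=6.2
-12.9 r=75.9 rad=-4.0 drag=4.8
-15.7 r=75.8 rad=-5.6 drag=1.3
-18.1 r=75.9 rad=-5.0 drag=2.1
-20.2 r=75.8 rad=-5.5 drag=1.0
23.15
```

```bash
cat > fit2.py <<'E'
import numpy as np
from scipy.optimize import least_squares
C=np.array([.5835,.0049]); A_=[]
l1,l2,l4,l5=[np.loadtxt(f'log{k}.txt') for k in('','2','4','5')]
for L,s in((np.r_[l1[12:],l2],1),(l4,-1),(l5,1)):
    d=L[:,:2]-C; a=np.degrees(np.arctan2(d[:,1],d[:,0])); u=d/np.hypot(*d.T)[:,None]
    A_.append(np.c_[a,-s*(L[:,2]*u[:,1]-L[:,3]*u[:,0]),0*a-s])
def res(p,X,skew):
    m,A,b,w,lag=p; a,D,s=X.T; sh=s*lag*(np.clip(D-b,0,A)/A if skew else 1); e=np.clip(abs(a-m-sh)/w,0,1)
    return b+A*.5*(1+np.cos(np.pi*e))-D
for sk in(0,1):
  for sel in([0,1,2],[0,1],[1,2]):
    r=least_squares(res,[-1,7,1,15,1],args=(np.vstack([A_[i] for i in sel]),sk),loss='soft_l1'); print(sk,sel,r.x.round(2),r.cost.round(2))
E
python3 fit2.py
```

```text
0 [0, 1, 2] [-1.75  7.68  1.03 19.1   0.09] 7.45
0 [0, 1] [-1.58  7.66  1.1  18.46 -0.08] 4.33
0 [1, 2] [-1.87  8.05  0.65 19.89  0.19] 5.56
1 [0, 1, 2] [-1.72  7.68  1.03 19.08  0.32] 7.38
1 [0, 1] [-1.63  7.66  1.1  18.47  0.3 ] 4.29
1 [1, 2] [-1.86  8.05  0.66 19.79  0.35] 5.53
```

```bash
python3 -m jog '{"slide":[[-0.0007,0.0024,0],[-0.0007,0.0024,0],[-0.0006,0.0024,0],[-0.0005,0.0024,0],[-0.0004,0.0025,0],[-0.0004,0.0025,0],[-0.0003,0.0025,0],[-0.0002,0.0025,0],[-0.0001,0.0015,0],[0,0.0012,0],[0,0.001,0],[0,0,0],[0,0,0]],"turn":[0,0,0,0,0,0,0,0,0,0,0,0,0]}'
```

```text
time_s: 24.23
position: [0.6583, -0.0026, 0.0788]
tool_rot: [-0.0, 0.001, 1.0, -0.004]
force: [-3.9, -5.7, 0.9]
grip_width: 0.19
gripper_force: 15.0
```

```bash
python3 -m jog '{"slide":[[0,0.0015,0],[0.0002,0.0015,0],[0.0002,0.0012,0],[0.0002,0.001,0],[0,0.0005,0],[0,0,0],[0,0,0]],"turn":[0,0,0,0,0,0,0]}'
```

```text
time_s: 24.82
position: [0.6586, 0.002, 0.0789]
tool_rot: [0.001, 0.001, 1.0, -0.004]
force: [-1.8, -7.9, 0.1]
grip_width: 0.193
gripper_force: 15.0
```

```bash
python3 -m jog '{"slide":[[0,0.0006,0],[0,0,0],[0,0,0]],"turn":[0,0,0]}'
python3 -m jog '{"slide":[[0.0001,-0.0006,0],[0.0001,-0.0006,0],[0,0,0],[0,0,0]],"turn":[0,0,0,0]}'
```

```text
time_s: 25.07
position: [0.6586, 0.0025, 0.0789]
tool_rot: [0.001, 0.001, 1.0, -0.005]
force: [-1.5, -8.1, -0.1]
grip_width: 0.188
gripper_force: 15.0
time_s: 25.4
position: [0.6586, 0.0022, 0.0789]
tool_rot: [0.001, 0.001, 1.0, -0.004]
force: [-1.5, -7.1, 0.1]
grip_width: 0.19
gripper_force: 15.0
```

```bash
python3 -m jog '{"slide":[[0,0,0],[0,0,0],[0,0,0],[0,0,0],[0,0,0],[0,0,0],[0,0,0],[0,0,0]],"turn":[0,0,0,0,0,0,0,0]}' -1 15
python3 -m jog '{"slide":[[0,0,-0.015],[0,0,-0.03],[0,0,-0.035],[0,0,-0.035],[0,0,-0.015],[0,0,0],[0,0,0]],"turn":[0,0,0,0,0,0,0]}'
python3 - <<'E'
from h import *
from station import bot
s=bot.read_state(); c=bot.capture('wrist'); pickle.dump((c,s),open('w2.pkl','wb')); im=c['image']; cv2.imwrite('pics/w2.png',im[:,:,::-1])
t=bot.capture('top'); cv2.imwrite('pics/top2.png',t['image'][:,:,::-1]); pickle.dump(t,open('top2.pkl','wb'))
print(s['position'],project(c,[.6585,.0027,.086],s))
k=project(c,[.6585,.0027,.086],s)[0].astype(int)
for b in blobs(im.max(2)<40,(k[0]-30,k[1]-40,k[0]+30,k[1]+40),30): 
  x,y,w,h=b[2]; print(b[:3],onplane(c,[x+w/2,y+h-w/2],.086,s))
E
```

```text
time_s: 26.07
position: [0.6578, 0.0071, 0.079]
tool_rot: [0.0, -0.0, 1.0, 0.0]
force: [-0.5, -0.5, 0.2]
grip_width: 0.718
gripper_force: 0.0
time_s: 26.65
position: [0.6581, 0.0069, 0.2099]
tool_rot: [0.001, -0.0, 1.0, -0.0]
force: [-0.1, -0.7, -0.5]
grip_width: 1.001
gripper_force: 0.0
[0.6581004  0.00691334 0.2099018 ] [[275.52861341 206.91162312]]
(306, [272.0, 202.7], [264, 191, 17, 24]) [[ 6.58112353e-01 -8.31619656e-05  8.60000000e-02]]
```

View pics/w2.png

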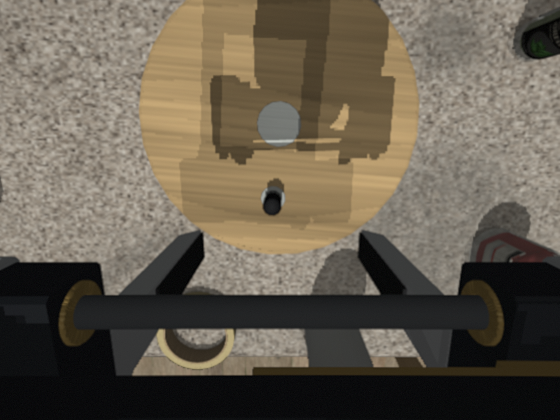

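Run:
```python
from h import *
def top_of_knob(c,s,guess):
    im=c['image']; k=project(c,guess,s)[0].astype(int)
    b=blobs(im.max(2)<40,(k[0]-30,k[1]-40,k[0]+30,k[1]+40),30)[0]; x,y,w,h=b[2]; return onplane(c,[x+w/2,y+h-w/2],.086,s)[0]
for f,box,g in(('w1.pkl',(200,220,260,272),[.5325,.0605,.086]),('w2.pkl',(250,98,308,150),[.6585,.0005,.086])):
    c,s=pickle.load(open(f,'rb')); im=c['image']; hsv=cv2.cvtColor(im,cv2.COLOR_RGB2HSV)
    b=blobs((hsv[...,1]<60)&(hsv[...,2]>90),box)[0]; x,y,w,h=b[2]
    H=onplane(c,[x+w/2,y+h/2],.045,s)[0]; K=top_of_knob(c,s,g); d=K-H; print(f,b[:3],'hub',H,'knob',K,np.hypot(d[0],d[1]),np.degrees(np.arctan2(d[1],d[0])))
for f,box in(('top.pkl',(240,215,256,232)),('top2.pkl',(255,165,285,190))):
    t=pickle.load(open(f,'rb')); im=t['image']
    for b in blobs(im.max(2)<60,box,4)[:2]: print(f,b[:3],onplane(t,b[1],.08))
t=pickle.load(open('top2.pkl','rb'));im=t['image']; print(project(t,[.6585,.0027,.08]))
```

```text
w1.pkl (1294, [229.3, 246.0], [209, 227, 42, 39]) hub [0.58457314 0.00601414 0.045     ] knob [0.53256283 0.06106866 0.086     ] 0.07573686385916752 133.37133447895772
w2.pkl (1558, [278.2, 123.5], [257, 101, 43, 46]) hub [0.58391678 0.00520062 0.045     ] knob [ 6.58112353e-01 -8.31619656e-05  8.60000000e-02] 0.07438347038526669 -4.073399438847704
top.pkl (37, [248.1, 223.0], [245, 220, 7, 7]) [[0.53063486 0.0583346  0.08      ]]
top2.pkl (320, [266.9, 171.5], [255, 165, 26, 20]) [[0.67441584 0.00775164 0.08      ]]
top2.pkl (4, [280.5, 168.5], [280, 167, 2, 4]) [[ 0.68308353 -0.0300003   0.08      ]]
[[268.66531748 177.19067716]]
```

```bash
python3 -m jog '{"slide":[[0,-0.0035,0.015],[0,-0.003,0.03],[0,0,0.035],[0,0,0.035],[0,0,0.016],[0,0,0],[0,0,0]],"turn":[0,0,0,0,0,0,0]}' 0 15
python3 -m jog '{"slide":[[0,0,0],[0,0,0],[0,0,0],[0,0,0],[0,0,0],[0,0,0],[0,0,0],[0,0,0],[0,0,0],[0,0,0]],"turn":[0,0,0,0,0,0,0,0,0,0]}' 1 15
```

```text
time_s: 27.33
position: [0.6555, 0.0005, 0.074]
tool_rot: [-0.003, -0.0, 1.0, 0.0]
force: [-0.1, 0.9, 0.8]
grip_width: 0.541
gripper_force: 0.0
time_s: 28.17
position: [0.6577, -0.0004, 0.0779]
tool_rot: [0.0, 0.0, 1.0, -0.0]
force: [0.6, -4.4, -1.5]
grip_width: 0.187
gripper_force: 15.0
```

```bash
python3 -m jog '{"slide":[[0,0.001,0],[0,0.001,0],[0,0.001,0],[0,0.001,0],[0,0.001,0],[0,0.001,0],[0,0.001,0],[0,0,0],[0,0,0],[0,0,0]],"turn":[0,0,0,0,0,0,0,0,0,0]}'
```

```text
time_s: 29.0
position: [0.6579, 0.0048, 0.0779]
tool_rot: [0.0, 0.0, 1.0, -0.002]
force: [0.3, -8.3, -0.6]
grip_width: 0.189
gripper_force: 15.0
```

```bash
python3 -m jog '{"slide":[[0,-0.001,0],[0,-0.001,0],[0,-0.001,0],[0,0,0],[0,0,0],[0,0,0]],"turn":[0,0,0,0,0,0]}'
python3 -m jog '{"slide":[[0,-0.001,0],[0,0,0],[0,0,0],[0,0,0]],"turn":[0,0,0,0]}'
```

```text
time_s: 29.5
position: [0.6579, 0.0035, 0.0779]
tool_rot: [0.0, 0.0, 1.0, -0.001]
force: [0.8, -5.1, -0.8]
grip_width: 0.188
gripper_force: 15.0
time_s: 29.83
position: [0.6578, 0.0031, 0.0779]
tool_rot: [0.0, -0.0, 1.0, -0.0]
force: [1.0, -4.7, -1.1]
grip_width: 0.189
gripper_force: 15.0
```

```bash
python3 -m jog '{"slide":[[0,0.0015,0],[0,0.0015,0],[0,0.0015,0],[0,0.001,0],[0,0.0005,0],[0,0,0],[0,0,0],[0,0,0]],"turn":[0,0,0,0,0,0,0,0]}'
python3 -m jog '{"slide":[[0,-0.0015,0],[0,-0.0015,0],[0,-0.0015,0],[0,-0.001,0],[0,0,0],[0,0,0],[0,0,0]],"turn":[0,0,0,0,0,0,0]}'
```

```text
time_s: 30.5
position: [0.6578, 0.0074, 0.0779]
tool_rot: [0.0, 0.0, 1.0, -0.002]
force: [0.3, -7.6, -1.1]
grip_width: 0.187
gripper_force: 15.0
time_s: 31.08
position: [0.6578, 0.0045, 0.0779]
tool_rot: [0.0, -0.0, 1.0, 0.0]
force: [2.5, -1.4, -1.4]
grip_width: 0.187
gripper_force: 15.0
```

```bash
python3 -m jog '{"slide":[[0,-0.0015,0],[0,-0.0015,0],[0,-0.0015,0],[0,-0.0012,0],[0,0,0],[0,0,0],[0,0,0]],"turn":[0,0,0,0,0,0,0]}'
```

```text
time_s: 31.67
position: [0.6577, 0.0, 0.0779]
tool_rot: [0.0, -0.001, 1.0, 0.002]
force: [2.7, 5.1, -0.9]
grip_width: 0.19
gripper_force: 15.0
```

```bash
python3 -m jog '{"slide":[[0,0.0015,0],[0,0.0015,0],[0,0.0013,0],[0,0,0],[0,0,0],[0,0,0],[0,0,0]],"turn":[0,0,0,0,0,0,0]}'
```

```text
time_s: 32.25
position: [0.6578, 0.0022, 0.0779]
tool_rot: [0.0, -0.0, 1.0, -0.0]
force: [3.5, 0.3, -1.3]
grip_width: 0.187
gripper_force: 15.0
```

```bash
python3 -m jog '{"slide":[[0,0,0],[0,0,0],[0,0,0],[0,0,0],[0,0,0]],"turn":[0,0,0,0,0]}' -1 15
python3 -m jog '{"slide":[[0,0,-0.015],[0,0,-0.03],[0,0,-0.035],[0,0,-0.035],[0,0,-0.017],[0,0,0]],"turn":[0,0,0,0,0,0]}' -1 15
python3 - <<'E'
from h import *
from station import bot
s=bot.read_state(); c=bot.capture('wrist'); pickle.dump((c,s),open('w3.pkl','wb')); im=c['image']; hsv=cv2.cvtColor(im,cv2.COLOR_RGB2HSV)
hp=project(c,[.5835,.0049,.045],s)[0].astype(int); k=project(c,[.6585,.0025,.086],s)[0].astype(int)
b=blobs((hsv[...,1]<60)&(hsv[...,2]>90),(hp[0]-30,hp[1]-27,hp[0]+30,hp[1]+27))[0]; x,y,w,h=b[2]; H=onplane(c,[x+w/2,y+h/2],.045,s)[0]
b=blobs(im.max(2)<40,(k[0]-30,k[1]-40,k[0]+30,k[1]+40),30)[0]; x,y,w,h=b[2];K=onplane(c,[x+w/2,y+h-w/2],.086,s)[0]
d=K-H; print(H,K,np.hypot(d[0],d[1]),np.degrees(np.arctan2(d[1],d[0])))
E
python3 -m jog '{"slide":[[0.0075,0.013,0],[0.0153,0.026,0],[0.0153,0.026,0],[0.0153,0.026,0],[0.0153,0.026,0],[0.0153,0.026,0],[0.0153,0.026,0],[0.0153,0.026,0],[0.0153,0.026,0],[0.0153,0.026,0],[0.0075,0.013,0],[0,0,0],[0,0,0]],"turn":[0,0,0,0,0,0,0,0,0,0,0,0,0]}'
python3 - <<'E'
from h import *
from station import bot
s=bot.read_state(); c=bot.capture('wrist'); pickle.dump((c,s),open('w4.pkl','wb')); cv2.imwrite('pics/w4.png',c['image'][:,:,::-1]); print(s['position'],s['force'])
E
```

```text
time_s: 32.67
position: [0.6574, 0.0022, 0.0779]
tool_rot: [-0.0, -0.0, 1.0, -0.0]
force: [0.5, 0.1, 0.2]
grip_width: 0.505
gripper_force: 0.0
time_s: 33.17
position: [0.6599, 0.0021, 0.217]
tool_rot: [0.006, -0.0, 1.0, -0.001]
force: [1.2, 0.4, 0.8]
grip_width: 0.93
gripper_force: 0.0
[0.58422394 0.00324131 0.045     ] [0.65799641 0.00328351 0.086     ] 0.07377248480686042 0.03277920118511447
time_s: 34.3
position: [0.503, 0.2626, 0.2072]
tool_rot: [-0.002, -0.001, 1.0, -0.001]
force: [0.2, -0.4, 0.1]
grip_width: 1.001
gripper_force: 0.0
[0.50302199 0.26263508 0.20724114] [ 0.17596854 -0.42141883  0.08462442]
```

View pics/w4.png

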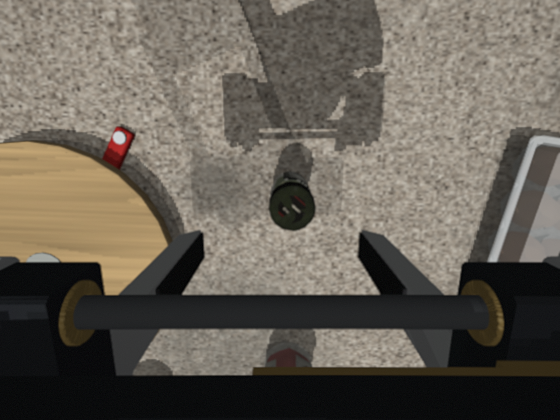

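Run:
```python
from h import *
c,s=pickle.load(open('w4.pkl','rb')); im=c['image']
b=blobs(im.max(2)<50,(255,165,330,240),200)[0]; x,y,w,h=b[2]; print(b[:3]); r=w/2
g=cv2.GaussianBlur(cv2.cvtColor(im,cv2.COLOR_RGB2GRAY),(3,3),0)
uv=[x+w/2,y+h-w/2]; P=onplane(c,[uv,[x,uv[1]],[x+w,uv[1]]],.105,s); print(P, 'diam',P[2,1]-P[1,1])
# red pointer
hsv=cv2.cvtColor(im,cv2.COLOR_RGB2HSV); red=((hsv[...,1]>130)&((hsv[...,0]<8)|(hsv[...,0]>172))&(hsv[...,2]>60))
b=blobs(red,(95,115,145,175))[0]; hh=cv2.convexHull(np.argwhere(b[3])[:,::-1].astype(np.int32)[:,None]); m=np.zeros(red.shape,np.uint8); cv2.drawContours(m,[hh],-1,1,-1)
p=onplane(c,np.argwhere(m)[:,::-1],.02,s)[:,:2].mean(0); d=p-[.5835,.0049]; print('ptr',p,np.hypot(*d),np.degrees(np.arctan2(d[1],d[0])))
# knob angle, wrist 3 (contour ellipse centres)
c,s=pickle.load(open('w3.pkl','rb')); im=c['image']; x0,y0=project(c,[.62,.004,.06],s)[0].astype(int)
cv2.imwrite('pics/w3c.png',cv2.resize(im[y0-110:y0+90,x0-130:x0+130,::-1],None,fx=3,fy=3))
```

```text
(1637, [291.5, 205.0], [269, 181, 46, 49])
[[0.49750123 0.27255198 0.105     ]
 [0.49756376 0.25304421 0.105     ]
 [0.49743863 0.29204773 0.105     ]] diam 0.03900352108935412
ptr [0.45075401 0.08648964] 0.15581516657807462 148.42387769871527
```

View pics/w3c.png

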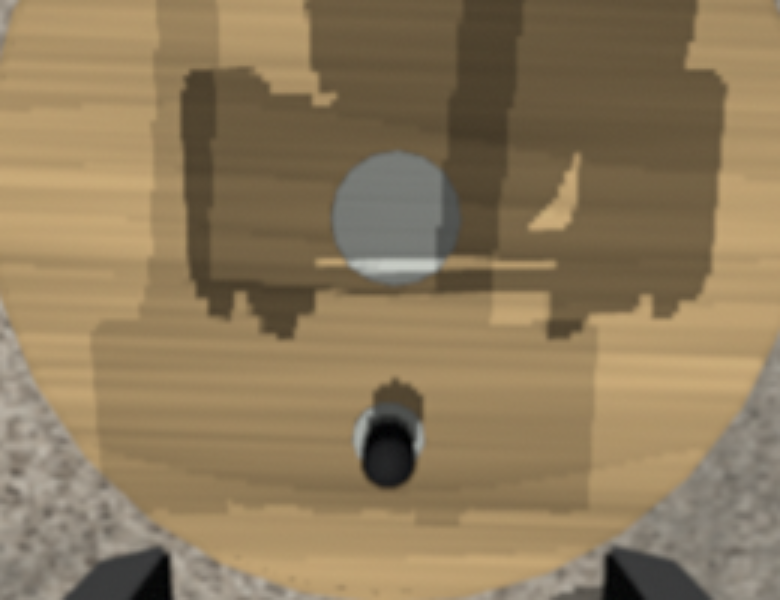

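The crop shows the hub centre about 2.4 px right of the knob's foot, so the knob is at about -1.9°, which agrees with the feel-based reading. The jar cap is centred at (292,205), so I'll grasp the jar now.

```bash
python3 -m jog '{"slide":[[0.0035,0.0022,0.015],[0.0032,0.0022,0.03],[0,0,0.03],[0,0,0.03],[0,0,0.021],[0,0,0],[0,0,0]],"turn":[0,0,0,0,0,0,0]}' -1 15
python3 -m jog '{"slide":[[0,0,0],[0,0,0],[0,0,0],[0,0,0],[0,0,0],[0,0,0],[0,0,0],[0,0,0],[0,0,0],[0,0,0],[0,0,0]],"turn":[0,0,0,0,0,0,0,0,0,0,0]}' 1 15
```

```text
time_s: 34.93
position: [0.4975, 0.2651, 0.082]
tool_rot: [-0.002, 0.001, 1.0, -0.001]
force: [1.5, 0.8, 0.8]
grip_width: 1.003
gripper_force: 0.0
time_s: 35.85
position: [0.4983, 0.2672, 0.0841]
tool_rot: [0.0, -0.0, 1.0, 0.0]
force: [-0.4, 2.0, 1.7]
grip_width: 0.436
gripper_force: 14.9
```

```bash
python3 -m jog '{"slide":[[0,0,-0.012],[0,0,-0.025],[0,0,-0.03],[0,0,-0.03],[0,0,-0.015],[0,-0.013,0],[0,-0.025,0],[0,-0.025,0],[0,-0.025,0],[0,-0.025,0],[0,-0.025,0],[0,-0.025,0],[0.002,-0.025,0],[0.002,-0.015,0],[0,-0.007,0],[0,0,0],[0,0,0],[0,0,0]],"turn":[0,0,0,0,0,0,0,0,0,0,0,0,0,0,0,0,0,0]}' 1 15
python3 - <<'E'
from h import *
from station import bot
s=bot.read_state(); c=bot.capture('wrist'); pickle.dump((c,s),open('w5.pkl','wb')); cv2.imwrite('pics/w5.png',c['image'][:,:,::-1]); print(s['position'],s['force'],project(c,[s['position']+[0,0,.0209]],s))
t=bot.capture('top'); pickle.dump(t,open('top5.pkl','wb'));
E
```

```text
time_s: 37.35
position: [0.494, 0.0573, 0.1954]
tool_rot: [-0.0, -0.0, 1.0, 0.0]
force: [0.0, 0.0, -0.5]
grip_width: 0.434
gripper_force: 14.9
[0.49397401 0.05729207 0.19538174] [ 0.03006726  0.02373599 -0.51728565] [[279.22731178 279.47418738]]
```

View pics/w5.png

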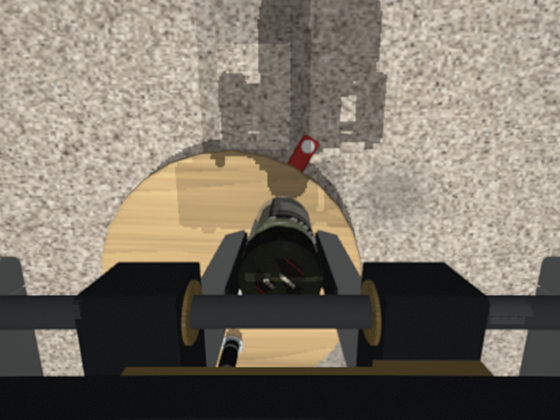

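Run:
```python
from h import *
c,s=pickle.load(open('w5.pkl','rb')); im=c['image']; z=s['position'][2]+.0209
print('cap front, left, right',onplane(c,[[281,232],[238,280],[327,280]],z,s))
hsv=cv2.cvtColor(im,cv2.COLOR_RGB2HSV); red=((hsv[...,1]>130)&((hsv[...,0]<8)|(hsv[...,0]>172))&(hsv[...,2]>60))
b=blobs(red,(280,125,330,180))[0]; hh=cv2.convexHull(np.argwhere(b[3])[:,::-1].astype(np.int32)[:,None]); m=np.zeros(red.shape,np.uint8); cv2.drawContours(m,[hh],-1,1,-1)
p=onplane(c,np.argwhere(m)[:,::-1],.02,s)[:,:2].mean(0); d=p-[.5835,.0049]; print('ptr',p,np.hypot(*d),np.degrees(np.arctan2(d[1],d[0])))
col=im[215:300,281].max(1); print(col.tolist())
```

```text
cap front, left, right [[0.47076046 0.05809347 0.21628174]
 [0.49425514 0.03805537 0.21628174]
 [0.49420794 0.07957983 0.21628174]]
ptr [0.44797551 0.08122737] 0.15554020339004007 150.61179744349826
[21, 17, 36, 55, 71, 79, 90, 116, 118, 95, 66, 36, 12, 11, 12, 12, 12, 11, 12, 13, 12, 12, 14, 11, 14, 17, 22, 26, 24, 26, 23, 26, 27, 26, 25, 24, 26, 24, 24, 25, 25, 25, 24, 22, 14, 15, 16, 16, 14, 16, 17, 13, 14, 16, 14, 18, 16, 18, 33, 58, 80, 100, 127, 126, 86, 49, 35, 24, 21, 19, 22, 22, 24, 23, 22, 23, 25, 23, 24, 25, 32, 34, 37, 37, 38]
```

```bash
python3 -m jog '{"slide":[[0.0007,-0.0003,0.01],[0.0006,-0.0002,0.018],[0,0,0.018],[0,0,0.011],[0,0,0.004],[0,0,0],[0,0,0],[0,0,0]],"turn":[0,0,0,0,0,0,0,0]}' 1 15
python3 -m jog '{"slide":[[0,0,0.0015],[0,0,0.0015],[0,0,0],[0,0,0]],"turn":[0,0,0,0]}' 1 15
```

```text
time_s: 38.12
position: [0.4937, 0.0563, 0.136]
tool_rot: [0.001, -0.0, 1.0, 0.0]
force: [-0.5, 0.2, -0.8]
grip_width: 0.436
gripper_force: 14.9
time_s: 38.45
position: [0.493, 0.0562, 0.1321]
tool_rot: [0.0, -0.0, 1.0, 0.0]
force: [0.3, 0.4, -1.0]
grip_width: 0.435
gripper_force: 14.9
```

```bash
python3 -m jog '{"slide":[[0,0,0.001],[0,0,0.001],[0,0,0],[0,0,0]],"turn":[0,0,0,0]}' 1 15
python3 -m jog '{"slide":[[0,0,0.001],[0,0,0],[0,0,0]],"turn":[0,0,0]}' 1 15
```

```text
time_s: 38.78
position: [0.4928, 0.0562, 0.1297]
tool_rot: [-0.0, -0.0, 1.0, 0.0]
force: [-0.4, 0.6, -0.6]
grip_width: 0.436
gripper_force: 14.9
time_s: 39.03
position: [0.4931, 0.0563, 0.1291]
tool_rot: [0.0, -0.0, 1.0, 0.0]
force: [-0.2, 0.2, 0.3]
grip_width: 0.431
gripper_force: 14.9
```

```bash
python3 -m jog '{"slide":[[0,0,0.001],[0,0,0],[0,0,0]],"turn":[0,0,0]}' 1 15
```

```text
time_s: 39.28
position: [0.4933, 0.0565, 0.1289]
tool_rot: [0.001, -0.0, 1.0, 0.0]
force: [-1.6, 0.7, 5.5]
grip_width: 0.432
gripper_force: 15.0
```

```bash
python3 -m jog '{"slide":[[0,0,-0.0005],[0,0,0],[0,0,0],[0,0,0],[0,0,0],[0,0,0],[0,0,0],[0,0,0],[0,0,0],[0,0,0]],"turn":[0,0,0,0,0,0,0,0,0,0]}' -1 15
python3 -m jog '{"slide":[[0,0,-0.01],[0,0,-0.025],[0,0,-0.03],[0,0,-0.03],[0,0,-0.03],[0,0,-0.015],[0,0,0],[0,0,0],[0,0,0]],"turn":[0,0,0,0,0,0,0,0,0]}' -1 15
python3 - <<'E'
from h import *
from station import bot
s=bot.read_state(); c=bot.capture('wrist'); pickle.dump((c,s),open('w6.pkl','wb')); cv2.imwrite('pics/w6.png',c['image'][:,:,::-1]); print(s['position'],s['force'])
t=bot.capture('scene'); pickle.dump(t,open('scene6.pkl','wb')); cv2.imwrite('pics/scene6.png',t['image'][:,:,::-1])
E
```

```text
time_s: 40.12
position: [0.4929, 0.0562, 0.1284]
tool_rot: [0.0, -0.0, 1.0, 0.0]
force: [-0.7, 0.8, 0.0]
grip_width: 1.002
gripper_force: 0.0
time_s: 40.87
position: [0.4924, 0.0563, 0.2671]
tool_rot: [-0.001, -0.0, 1.0, 0.0]
force: [0.3, 0.2, 0.3]
grip_width: 1.004
gripper_force: 0.0
[0.49237035 0.05625221 0.26710544] [0.2822525  0.23017022 0.30254292]
```

View pics/w6.png

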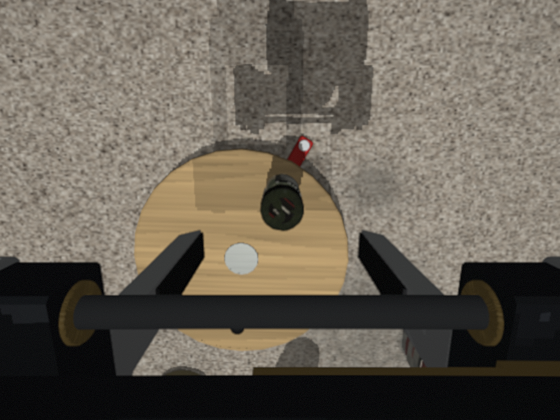

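View pics/scene6.png

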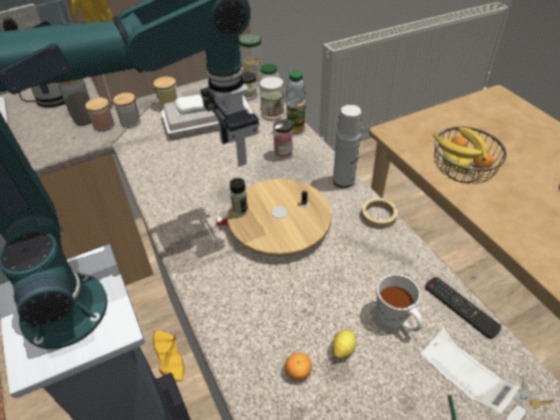

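The jar stands upright on the plate at the pointer: wrist cap (282,208), pointer (301,150), hub (241,258). The bystanders have not moved. One numeric check follows.

Run:
```python
from h import *
c,s=pickle.load(open('w6.pkl','rb')); im=c['image']; hsv=cv2.cvtColor(im,cv2.COLOR_RGB2HSV)
b=blobs(im.max(2)<50,(250,170,315,240),200)[0]; x,y,w,h=b[2]; J=onplane(c,[x+w/2,y+h-w/2],.15,s)[0]
b=blobs((hsv[...,1]<60)&(hsv[...,2]>90),(218,235,265,282))[0]; x,y,w,h=b[2]; H=onplane(c,[x+w/2,y+h/2],.045,s)[0]
red=((hsv[...,1]>130)&((hsv[...,0]<8)|(hsv[...,0]>172))&(hsv[...,2]>60))
b=blobs(red,(280,125,320,175))[0]; hh=cv2.convexHull(np.argwhere(b[3])[:,::-1].astype(np.int32)[:,None]); m=np.zeros(red.shape,np.uint8); cv2.drawContours(m,[hh],-1,1,-1)
p=onplane(c,np.argwhere(m)[:,::-1],.02,s)[0:].mean(0)
for n,q in(('jar',J),('ptr',p)):
  d=q-H; print(n,q,np.hypot(d[0],d[1]),np.degrees(np.arctan2(d[1],d[0])))
print(H)
```

```text
jar [0.49248914 0.05798692 0.15      ] 0.10645494328470752 150.3601995758972
ptr [0.44777872 0.08142248 0.02      ] 0.15691470670689528 150.9963925583447
[0.58501463 0.00534008 0.045     ]
```

```bash
python3 -c "
from station import bot; print(bot.sign_off())"
```

```text
the job is handed in; nothing more can be done
None
```

I handed the job in at about 41 s: the turntable stands where I felt the most drag (knob within about half a degree of the measured peak), and the spice jar is upright over the red pointer, within about 2 mm of the mark.

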